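Slide a connector block under the spring flap of a clamping nest

TASK

Clamp the white connector block in the nest without gripping or lifting it: press the yellow flap's long tail plate down with one fingertip so that the flap stands open, and while it is held open push the block along the lane under it with the other fingertip, fully home against the dark end stop. Then let go so that the flap springs down onto the block, and leave the tape roll and the pliers beside the nest where they lie.

Things in the scene. Friction and masses are not known exactly. Their poses are not given: they have to be found in the camera images.
- nest: Clamping nest, fixed to the bench: aluminium base plate 205x125x8 mm (x -150 to 55, y -38 to 87 mm) with a lane along its x axis. Origin at bench level, mid-lane, below where the block's rear face is when home. x: along the lane towards the end stop (push this way); y: towards the flap's tail; z up. Lane floor 8 mm above the bench. All mm below are in this frame, heights above the bench.
- lane_mouth (a point): Mid-lane on the floor (8 mm high) at x = -20. Steel guide rails, 5 mm thick, tops 16 mm high, flank the lane: inner faces at y = +-15 from x = -111 to -50 (the block starts between them), narrowing gently to +-13.5 at x = -20 and so on to the end stop at x = 30. Behind x = -111 the base plate is open and flat. Axes as the nest's.
- stop_face (a point): Middle of the dark steel end stop's face, at x = 30, y = 0, 18 mm high. The stop is 44 mm wide, 14 mm thick, its top 28 mm high. Axes as the nest's.
- hinge (a point): On the axis of the flap's hinge rod, 9 mm thick, along x at y = 25, 34 mm high, from x = -137 to 42; this point is at x = 0. The rod's lugs stand at x = -141 and 46, tops 41 mm high. Axes as the nest's.
- flap (a joint): Hinge angle (rad) of the yellow spring flap: 0 shut, grows as its tail is pressed down, stop at 0.88. The block passes under it from 0.42; at 0.75 there are about 10 mm to spare. Resting on the block it reads about 0.34 to 0.40. The spring shuts it; holding it open takes about 5 to 7 N on the tail.
- flap_nose (a point): Middle of the flap's rubber nose, an 8 mm thick bar along x over the lane. The clamping half of the flap covers only x = 6 to 28, so a finger behind the block never comes under it. Shut, the nose hangs about 8 mm above the lane floor and blocks the 19 mm high block; pushing the block at it does not open it.
- tail_pad (a point): Middle of the ribbed upper face of the flap's tail plate, 165 mm long (x = -140 to 25, beside the block all its way), 34 mm wide. Shut it slopes up and outward at 43 degrees, y = 48 to 73, outer edge 58 mm high. At joint 0.75 it is level, 19 mm high, y = 46 to 78: a fingertip there holds it and can slide along it while the other, as high, pushes the block.
- block_center (a point): Centre of the loose white connector block, 30 mm long (its y axis), 24 mm wide (x), 19 mm high (z), about 30 g. It starts in the wider part of the lane between the rails, its centre at x = -85 to -55, long side roughly along the lane, its y axis towards the end stop. Centre 17.5 mm above the bench; home it lies at x = 15, y = 0 of the nest.
- tape: Bystander: black roll of insulating tape, 56 mm across, 18 mm high, lying flat on the bench at the -y side of the nest; origin at the centre of its underside. Leave it alone.
- pliers: Bystander: small pliers with orange handles, 153 x 48 x 10 mm, lying on the bench at the -y side of the nest; origin in the middle of the underside. Leave it alone.
There are look-alikes about, which are no part of the job. Leave any orange or red look-alike of the part that bears block_center alone.

How it is judged:
By the outcome, as a careful person would: the job done as asked, in the order asked, and still so for the second after the job is handed in, with the robot touching nothing.
It also fails if it takes over 35 s, if anything falls off the work surface, if the arm or the gripper's body presses on something with over 40 N, if the wrist force passes 120 N, or if a joint passes its speed limit or range.

ROBOT

A 6-joint arm with a two-finger parallel gripper is mounted at the origin on the work surface; the furniture and walls round the work are solid. World frame = base frame: x ahead of the robot, y to its left, z up, the work surface at z = 0. Lengths are in m, angles in rad, forces in N, time in s.
With the tool pointing down it reaches from about 0.25 to 0.775 m from the base axis. Payload 4 kg.
Tool frame: the origin (TCP) lies on the centre line of the jaws, within the pads' length; the fingertips stand 17 mm ahead of it and the grasp point (between the pads) lies 2 mm behind it; z points along the fingers, y is the line along which they close (so a half turn about z gives the same grasp; the last joint's range is limited). The gripper opens to 94 mm and grips with 3 to 60 N. Pads are 16 mm wide; open, the fingers measure 119 mm over their backs; the gripper's body (75 mm by 177 mm) begins 78 mm behind the grasp point.
Start: joints at [1.061, 0.087, 1.371, -0, 1.684, -0.103], TCP at [0.218, 0.505, 0.223] pointing down, gripper open.
Joint ranges: [-3.1, 3.1], [-0.76, 2.03], [0.27, 2.55], [-1.08, 4.22], [0.17, 2.65], [-2.57, 2.57]. Speed limits (rad/s): [2.79, 2.79, 3.14, 3.14, 3.14, 3.14].

INTERFACE

Orientations are given as [roll, pitch, yaw] about the fixed x, y, z axes, in that order (R = Rz(yaw) Ry(pitch) Rx(roll)).
In Python, from bench import robot gives the robot as it stands.
- The arm moves only by the tool servo_tool, never from a script. Its argument "plan" is a list of rows, each a list of 7 numbers: the shift along the tool's x, y, z normalised to -1 to 1, where 1 is 0.1 m, then the turn, a rotation vector about the tool's x, y, z normalised to -1 to 1, where 1 is pi/2 rad, then the finger opening in mm, from 0 to 94. In form: [[x, y, z, ax, ay, az, gripper], ...]. A call has 1 to 12 rows; each row is the pose to reach, as a shift and turn from the pose commanded when the call began, along the tool's axes at that moment; what a row does not reach only later rows make up. A row lasts 1/12 s, in which the tool goes at most 41.7 mm and 7.16 degrees, less where a joint would pass 70% of its speed; a pose out of reach is approached as far as the arm can. A call with a number of a shift or a turn outside -1 to 1 is refused whole. A call with a gripper value outside its range is refused whole. The fingers move at their own pace and stop on an object; the grip force is fixed at half the most. Time passes only in rows, so rows that repeat a pose let the fingers close. It gives the time, the measured TCP pose, the force, the opening and the grip force at its end, in the units of the state.
- robot.get_obs(): the state, without advancing time (a new reading comes with each control period).
- robot.snapshot(name): name is "scene" or "top" or "wrist"; returns the picture (400x640x3 uint8, red, green, blue); there is no depth.
- robot.camera_params(name): a dict with "camera_matrix" (3x3 intrinsics, pixels), "rvec" (rotation vector, rad) and "tvec" (3), from world to camera coordinates, as OpenCV has them; the wrist camera has in their place "tool_from_camera" (4x4, takes a point from camera to tool coordinates, whose origin is the TCP and whose axes are the flange's). Camera axes: x right, y down, z forward; pixel columns grow to the right and rows downward; lengths in m; the calibration is good to about 2 mm. A picture is of the moment at which its call begins: read the wrist's pose just before it. camera_params takes no time and is no camera call.
- robot.close_job(): hands the job in; it is judged then, once.
Trained networks look in the newest picture that a camera, given by its name, has taken for a name from the list of things; names that differ only in an ending like _2 or _b are one class to them, and where a whole thing is asked for, a point or a joint stands for the part that bears it (a point fixed in the world has none). Each returns a list of dicts, best first, with "conf" (0 to 1); they miss things now and then, are a little off and sometimes report something else, mostly with a low value. They report only what shows in the picture. A call takes as long as a camera call. They do not tell look-alikes from the thing itself.
- robot.find_in(thing, camera): "extent" ([centre column, centre row, width, height] in pixels, round what is visible of it).
The state is a dict: "time": time; "joint_positions": joint angles; "qvel": joint speeds; "joint_torque": joint torques, N m; "tool_pos": TCP position; "ee_rot": TCP orientation; "wrist_force": force on the tool from outside, world axes, zero at the start; "wrist_torque": the same for the moment, N m; "width": finger opening in m; "finger_force": force on a finger pad.
Only numpy, scipy, OpenCV 4.12 (cv2) and the standard library are available. Lean on these libraries where they do the work, as an engineer would, in place of code of your own. Each camera call takes 0.05 s, during which the arm holds its last target. There are 200 camera calls.

## Working session

There is one attempt and no reset: what is moved stays moved. The work goes in short steps, Python scripts to look and compute and a tool call to move; the robot and the scene stay as the last step left them, time stands still between calls to the robot, and variables do not carry over. Pictures are saved under pics/ and viewed, at most 10 in all, crops included, and the job is handed in when it is done.

Besides the shell and the picture viewer there is one more tool, called after "Request:" as name(argument=value, ...) on one line, values as JSON. servo_tool: Moves the arm, as the interface text tells. Scaled input: -1 to 1 covers 0.1 m each way for a shift and pi/2 rad each way for a turn. Its arguments: {"type":"object","properties":{"plan":{"type":"array","items":{"type":"array","items":{"type":"number"}}}},"required":["plan"]}

```bash
mkdir -p pics; python3 - <<'E'
from bench import robot
import cv2
for n in("top","scene"):
    im=robot.snapshot(n); cv2.imwrite(f"pics/{n}0.png",im[:,:,::-1])
    p=robot.camera_params(n); print(n,p)
    for t in("nest","block_center","flap","tape","pliers"):
        print(t,[(round(d["conf"],2),[round(float(v)) for v in d["extent"]]) for d in robot.find_in(t,n)])
print(robot.get_obs())
E
```

```text
top {'camera_matrix': array([[443.91469926,   0.        , 320.25666903],
       [  0.        , 443.91469926, 202.63502526],
       [  0.        ,   0.        ,   1.        ]]), 'rvec': array([ 2.12748602, -2.17845171,  0.08908779]), 'tvec': array([-0.27201817,  0.50919137,  0.88533239])}
nest [(0.74, [296, 203, 82, 112])]
block_center [(0.63, [392, 227, 20, 20]), (0.52, [306, 212, 14, 16]), (0.49, [394, 274, 17, 23]), (0.47, [296, 286, 14, 7])]
flap [(0.96, [286, 206, 62, 87]), (0.29, [294, 206, 80, 107])]
tape [(0.6, [352, 182, 35, 30])]
pliers [(0.84, [357, 257, 23, 76])]
scene {'camera_matrix': array([[454.13132866,   0.        , 323.11549293],
       [  0.        , 454.13132866, 200.40625719],
       [  0.        ,   0.        ,   1.        ]]), 'rvec': array([ 1.91440311, -0.93567661,  0.52918977]), 'tvec': array([-0.54986999,  0.1749816 ,  0.71583478])}
nest [(0.68, [295, 216, 116, 77]), (0.58, [302, 274, 69, 46])]
block_center [(0.71, [231, 258, 22, 19]), (0.7, [360, 268, 13, 19]), (0.6, [298, 223, 19, 15])]
flap [(0.85, [288, 203, 89, 47])]
tape [(0.85, [360, 229, 24, 21])]
pliers [(0.64, [302, 276, 70, 47])]
{'time': 0.6, 'joint_positions': array([ 1.06088488e+00,  8.72392370e-02,  1.37070301e+00, -3.36702821e-05,
        1.68357169e+00, -1.03089795e-01]), 'qvel': array([ 6.79320860e-04, -5.66307510e-04,  5.54587215e-05, -1.68355208e-03,
        1.18327030e-03,  2.31996891e-05]), 'joint_torque': array([-6.19364964e-04, -3.39777124e+01, -3.02418172e+01,  7.18122278e-02,
        2.35081022e-02, -1.76740099e-05]), 'tool_pos': array([0.21765333, 0.50513012, 0.22248288]), 'ee_rot': array([3.14151780e+00, 4.13789171e-05, 2.73476721e+00]), 'wrist_force': array([0.08332571, 0.23692818, 0.06598777]), 'wrist_torque': array([-0.0169944 , -0.02502059, -0.03836122]), 'finger_force': 0.0, 'width': 0.09406126608804403}
```

```bash
python3 - <<'E'
import cv2
a=cv2.imread("pics/top0.png")[130:310,220:420]
cv2.imwrite("pics/top0c.png",cv2.resize(a,None,fx=3.3,fy=3.3,interpolation=cv2.INTER_CUBIC)[:600])
a=cv2.imread("pics/scene0.png")[160:310,210:390]
cv2.imwrite("pics/scene0c.png",cv2.resize(a,None,fx=4,fy=4,interpolation=cv2.INTER_CUBIC))
E
```

```text
(no output)
```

View pics/top0c.png

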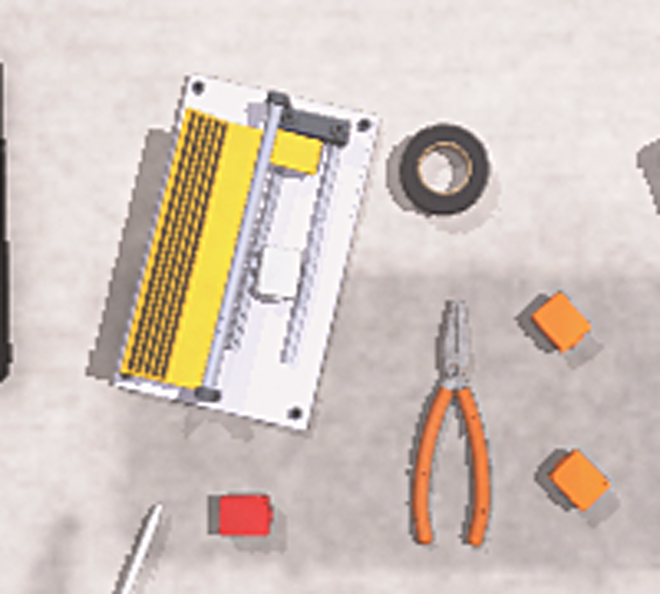

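View pics/scene0c.png

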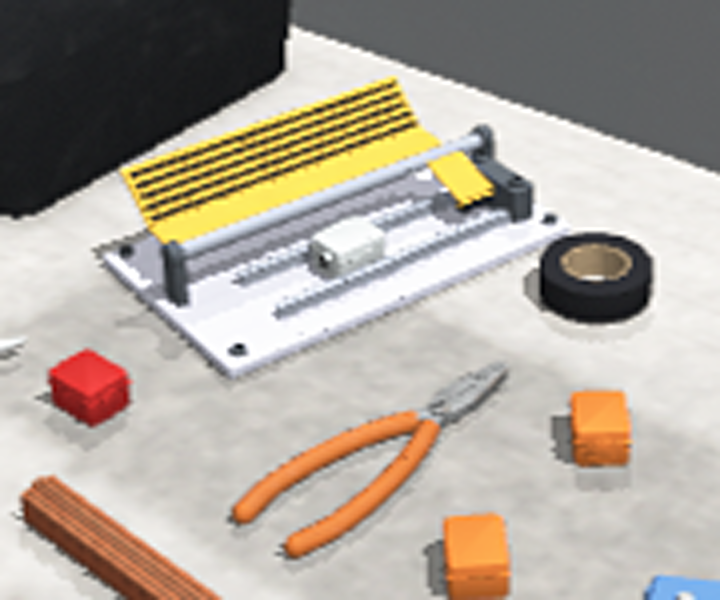

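The top crop shows the nest tilted, with its end stop at the top and its tail to the left. There is one white block in the lane at crop (278,272), full-image pixel (304,212). The other block-like candidates are red at (294,286) and orange at (390,227) and (395,275). Those are the look-alikes to leave alone, and only the white one sits between the rails. Next I'll check the surroundings.

View pics/scene0.png

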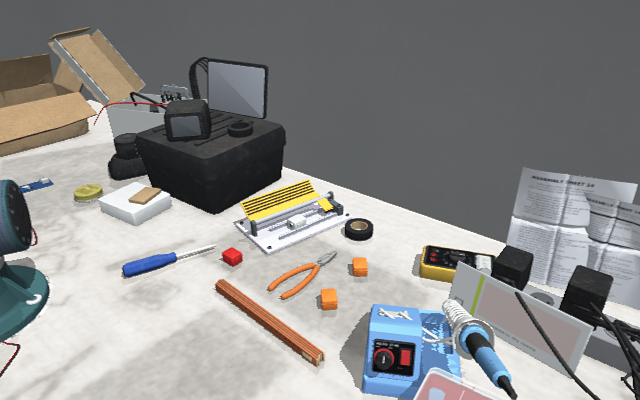

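```bash
cat > h.py <<'E'
import numpy as np,cv2
from scipy.optimize import least_squares
from scipy.spatial.transform import Rotation as R
def proj(p,P):
    return cv2.projectPoints(np.array(P,float).reshape(-1,3),p["rvec"],p["tvec"],p["camera_matrix"],None)[0].reshape(-1,2)
def n2w(n,P): # nest mm -> world m
    P=np.array(P,float).reshape(-1,3)/1000; c,s=np.cos(n[2]),np.sin(n[2])
    return np.c_[n[0]+c*P[:,0]-s*P[:,1], n[1]+s*P[:,0]+c*P[:,1], P[:,2]]
E
python3 - <<'E'
from h import *; from bench import robot
T=np.array([(55,87,8),(55,-38,8),(-150,-38,8),(46,25,41),(-141,25,41),(-140,73,58),(25,73,58)])
tp=np.array([(190,75),(382,115),(305,431),(278,97),(207,394),(119,374),(187,109)])/3.3+[220,130]
S=np.array([(-150,-38,8),(55,-38,8),(-150,87,8),(-141,25,41),(46,25,41),(-140,73,58),(25,73,58)])
sp=np.array([(232,367),(568,222),(102,255),(173,243),(485,127),(122,172),(394,78)])/4+[210,160]
a,b=robot.camera_params("top"),robot.camera_params("scene")
f=lambda n:np.r_[proj(a,n2w(n,T))-tp,proj(b,n2w(n,S))-sp].ravel()
for y0 in(0,1.5,3,-1.5):
    r=least_squares(f,[.5,.3,y0],loss="soft_l1"); print(r.cost,r.x)
    if r.cost<60:
        print(f(r.x).reshape(-1,2).round(1)); best=r.x; np.save("nest.npy",best)
# block top centre z=27mm from top pixel
n=best
g=lambda q:proj(a,n2w(n,[(q[0],q[1],27)]))[0]-(np.array([280,268])/3.3+[220,130])
print(least_squares(g,[-70,0]).x)
g=lambda q:proj(b,n2w(n,[(q[0],q[1],17.5)]))[0]-(np.array([348,248])/4+[210,160])
print(least_squares(g,[-70,0]).x)
E
```

```text
5.473312418046639 [ 0.54015275 -0.2662396  -0.25061937]
[[-0.  -1. ]
 [-0.6 -0.3]
 [ 0.5 -0.3]
 [-0.2 -0.5]
 [-0.3 -0.4]
 [ 1.8 -0.4]
 [ 1.  -1. ]
 [-1.   0.9]
 [ 0.5  0.6]
 [-0.8  0.1]
 [-0.7  0.5]
 [-1.1  0.2]
 [-0.6  0.5]
 [ 0.1  0. ]]
5.473312418046263 [ 0.54015275 -0.2662396  -0.25061938]
[[-0.  -1. ]
 [-0.6 -0.3]
 [ 0.5 -0.3]
 [-0.2 -0.5]
 [-0.3 -0.4]
 [ 1.8 -0.4]
 [ 1.  -1. ]
 [-1.   0.9]
 [ 0.5  0.6]
 [-0.8  0.1]
 [-0.7  0.5]
 [-1.1  0.2]
 [-0.6  0.5]
 [ 0.1  0. ]]
5.473312418046319 [ 0.54015275 -0.2662396   6.03256593]
[[-0.  -1. ]
 [-0.6 -0.3]
 [ 0.5 -0.3]
 [-0.2 -0.5]
 [-0.3 -0.4]
 [ 1.8 -0.4]
 [ 1.  -1. ]
 [-1.   0.9]
 [ 0.5  0.6]
 [-0.8  0.1]
 [-0.7  0.5]
 [-1.1  0.2]
 [-0.6  0.5]
 [ 0.1  0. ]]
5.473312418046623 [ 0.54015275 -0.2662396  -0.25061938]
[[-0.  -1. ]
 [-0.6 -0.3]
 [ 0.5 -0.3]
 [-0.2 -0.5]
 [-0.3 -0.4]
 [ 1.8 -0.4]
 [ 1.  -1. ]
 [-1.   0.9]
 [ 0.5  0.6]
 [-0.8  0.1]
 [-0.7  0.5]
 [-1.1  0.2]
 [-0.6  0.5]
 [ 0.1  0. ]]
[-5.64349727e+01 -2.04531474e-02]
[-55.8897183    1.74293765]
```

```bash
python3 - <<'E'
from h import *; from bench import robot
n=np.load("nest.npy")
a,b=robot.camera_params("top"),robot.camera_params("scene")
for p in(a,b): Rm=cv2.Rodrigues(p["rvec"])[0]; print("cam",(-Rm.T@p["tvec"]).round(3))
def bp(p,u,z):
    Rm=cv2.Rodrigues(p["rvec"])[0]; d=Rm.T@np.linalg.inv(p["camera_matrix"])@[*u,1]; c=-Rm.T@p["tvec"]
    return (c+d*(z-c[2])/d[2]).round(3)
print("box front corner bottom",bp(b,(217,211),0),"right corner bottom",bp(b,(284,177),0),"left bottom",bp(b,(150,186),0))
# height: at front corner, top pixel (212,157)
x=bp(b,(217,211),0)
for h in(.08,.1,.12,.14,.16,.2): print(h,proj(b,[[x[0],x[1],h]]).round(0))
xs=bp(b,(284,177),0)
for h in(.08,.1,.12,.14): print(h,proj(b,[[xs[0],xs[1],h]]).round(0),proj(a,[[xs[0],xs[1],h]]).round(0))
print("top px 222,200",bp(a,(222,200),0),bp(a,(222,200),.12))
cv2.imwrite("pics/topfull.png",cv2.imread("pics/top0.png"))
for q in [(-100,31,0),(-80,31,0),(-8,31,0)]: print(q,n2w(n,[q]))
bx=lambda w:(np.array([[np.cos(n[2]),np.sin(n[2])],[-np.sin(n[2]),np.cos(n[2])]])@(w[:2]-n[:2])*1000).round()
print("nest coords of box", bx(x),bx(xs))
E
```

```text
cam [ 0.404 -0.306  0.927]
cam [-0.076 -0.769  0.498]
box front corner bottom [ 0.436 -0.065 -0.   ] right corner bottom [ 0.644 -0.07   0.   ] left bottom [0.416 0.154 0.   ]
0.08 [[212. 178.]]
0.1 [[211. 169.]]
0.12 [[209. 160.]]
0.14 [[208. 151.]]
0.16 [[206. 141.]]
0.2 [[204. 122.]]
0.08 [[282. 147.]] [[209. 131.]]
0.1 [[282. 139.]] [[206. 128.]]
0.12 [[281. 131.]] [[203. 125.]]
0.14 [[281. 123.]] [[200. 122.]]
top px 222,200 [ 0.516 -0.076  0.   ] [ 0.502 -0.105  0.12 ]
(-100, 31, 0) [[ 0.45096498 -0.21140766  0.        ]]
(-80, 31, 0) [[ 0.47034016 -0.21636774  0.        ]]
(-8, 31, 0) [[ 0.54009081 -0.23422403  0.        ]]
nest coords of box [-151.  169.] [ 52. 216.]
```

View pics/top0.png

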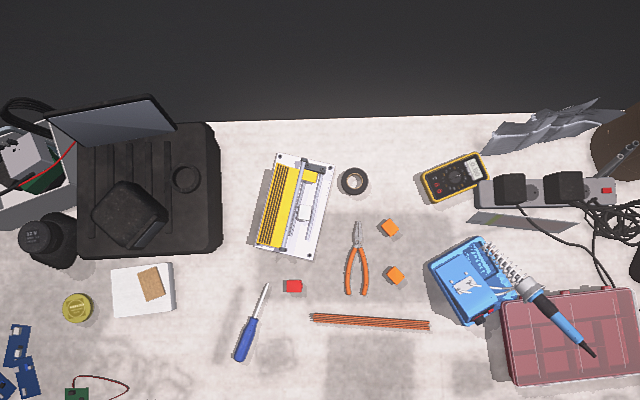

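The full top view shows the nest at about (290,208), clear of the black box, whose edge is at nest y ≈ 170 mm and which is about 0.13 m high. I'll swing over at low x and stay high.

Request:
servo_tool(plan=[[-0.76,-0.76,0,0,0,-0.0995,50],[-0.76,-0.76,0,0,0,-0.0995,50],[-0.76,-0.76,0,0,0,-0.0995,50],[-0.76,-0.76,0,0,0,-0.0995,50]])

```text
time: 0.93
tool_pos: [0.2587, 0.4021, 0.223]
ee_rot: [-3.141, 0.002, 2.887]
wrist_force: [0.1, 0.7, 0.3]
width: 0.0706
finger_force: 0.0
```

Request:
servo_tool(plan=[[-0.5,-1,0,0,0,0,50],[-0.5,-1,0,0,0,0,50],[-0.5,-1,0,0,0,0,50],[-0.5,-1,0,0,0,0,50]])

```text
time: 1.27
tool_pos: [0.2817, 0.2931, 0.223]
ee_rot: [-3.141, 0.002, 2.887]
wrist_force: [-0.4, -0.0, 0.1]
width: 0.0504
finger_force: 0.0
```

Request:
servo_tool(plan=[[-0.5,-1,0,0,0,0,50],[-0.5,-1,0,0,0,0,50],[-0.5,-1,0,0,0,0,50],[-0.5,-1,0,0,0,0,50]])

```text
time: 1.6
tool_pos: [0.3057, 0.1842, 0.2229]
ee_rot: [-3.141, 0.002, 2.886]
wrist_force: [-0.3, 1.8, 0.4]
width: 0.0499
finger_force: 0.0
```

Request:
servo_tool(plan=[[-0.3,-1,0,0,0,0,50],[-0.3,-1,0,0,0,0,50],[-0.3,-1,0,0,0,0,50],[-0.3,-1,0,0,0,0,50]])

```text
time: 1.93
tool_pos: [0.3096, 0.0809, 0.2228]
ee_rot: [3.142, 0.001, 2.887]
wrist_force: [0.1, -0.0, 0.4]
width: 0.05
finger_force: 0.0
```

Request:
servo_tool(plan=[[-0.3,-1,0,0,0,0,50],[-0.3,-1,0,0,0,0,50],[-0.3,-1,0,0,0,0,50],[-0.3,-1,0,0,0,0,50]])

```text
time: 2.27
tool_pos: [0.3142, -0.0232, 0.2226]
ee_rot: [-3.142, 0.001, 2.887]
wrist_force: [0.6, 0.9, -0.2]
width: 0.0499
finger_force: 0.0
```

Request:
servo_tool(plan=[[-0.5,-0.8,0,0,0,-0.0025,50],[-0.5,-0.8,0,0,0,-0.0025,50],[-0.5,-0.8,0,0,0,-0.0025,50],[-0.5,-0.8,0,0,0,-0.0025,50]])

```text
time: 2.6
tool_pos: [0.3432, -0.112, 0.222]
ee_rot: [3.14, -0.001, 2.893]
wrist_force: [0.5, 0.2, 0.0]
width: 0.0498
finger_force: 0.0
```

Request:
servo_tool(plan=[[-0.8,-0.68,0,0,0,0,50],[-0.8,-0.68,0,0,0,0,50],[-0.8,-0.68,0,0,0,0,50],[-0.8,-0.68,0,0,0,0,50],[-0.8,-0.68,0,0,0,0,50]])

```text
time: 3.02
tool_pos: [0.4036, -0.1952, 0.222]
ee_rot: [3.139, -0.002, 2.896]
wrist_force: [-0.3, 0.5, -0.1]
width: 0.0501
finger_force: 0.0
```

```bash
python3 - <<'E'
from h import *; from bench import robot
import pickle
n=np.load("nest.npy")
o=robot.get_obs(); im=robot.snapshot("wrist"); p=robot.camera_params("wrist"); pickle.dump((o,p),open("w1.pkl","wb"))
print(o["tool_pos"],o["ee_rot"],p)
rot=R.from_euler("xyz",o["ee_rot"]).as_matrix(); Tw=np.eye(4); Tw[:3,:3]=rot; Tw[:3,3]=o["tool_pos"]
C=np.linalg.inv(Tw@p["tool_from_camera"])
q=dict(rvec=cv2.Rodrigues(C[:3,:3])[0],tvec=C[:3,3],camera_matrix=p["camera_matrix"])
im=im[:,:,::-1].copy(); cv2.imwrite("pics/w1raw.png",im)
for P in [(55,87,8),(55,-38,8),(-150,-38,8),(-150,87,8),(46,25,41),(-141,25,41),(-140,73,58),(25,73,58),(-57,0,27),(30,-22,28),(-111,-15,16),(-111,15,16)]:
    u=proj(q,n2w(n,[P]))[0]; print(P,u.round())
    if abs(u).max()<2000: cv2.circle(im,tuple(int(v) for v in u),3,(255,0,255),1)
cv2.imwrite("pics/w1.png",im)
E
```

```text
[ 0.40362026 -0.19523587  0.22195982] [ 3.13919629e+00 -1.88066079e-03  2.89641542e+00] {'camera_matrix': array([[290.79364352,   0.        , 323.07204647],
       [  0.        , 290.79364352, 202.02102236],
       [  0.        ,   0.        ,   1.        ]]), 'tool_from_camera': array([[-2.59267951e-04, -9.71125324e-01, -2.38569776e-01,
         6.94910400e-02],
       [ 9.99999966e-01, -2.49634440e-04, -7.05940855e-05,
         5.34448842e-04],
       [ 9.00047157e-06, -2.38569787e-01,  9.71125356e-01,
        -1.62517476e-01],
       [ 0.00000000e+00,  0.00000000e+00,  0.00000000e+00,
         1.00000000e+00]])}
(55, 87, 8) [357. 322.]
(55, -38, 8) [272. 321.]
(-150, -38, 8) [267. 185.]
(-150, 87, 8) [362. 185.]
(46, 25, 41) [314. 331.]
(-141, 25, 41) [314. 197.]
(-140, 73, 58) [355. 202.]
(25, 73, 58) [351. 326.]
(-57, 0, 27) [296. 257.]
(30, -22, 28) [281. 315.]
(-111, -15, 16) [284. 215.]
(-111, 15, 16) [307. 215.]
```

View pics/w1.png

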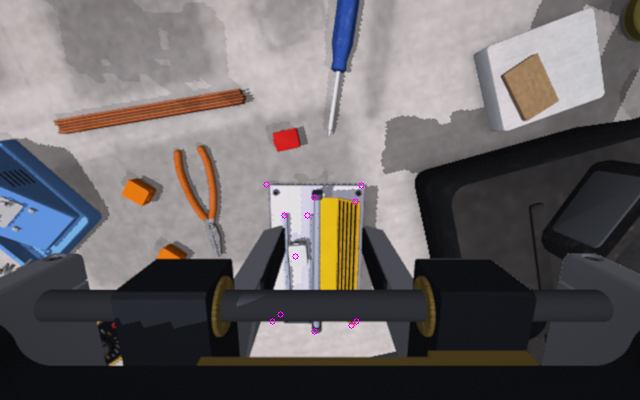

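The wrist view agrees with the nest fit to within a few pixels, and the white block is at (298,257). I'll enlarge that area once to check the lateral offset and the block itself.

```bash
python3 -c "
import cv2
a=cv2.imread('pics/w1raw.png')[175:295,250:380]
cv2.imwrite('pics/w1c.png',cv2.resize(a,None,fx=5,fy=5,interpolation=cv2.INTER_CUBIC))"
```

```text
(no output)
```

View pics/w1c.png

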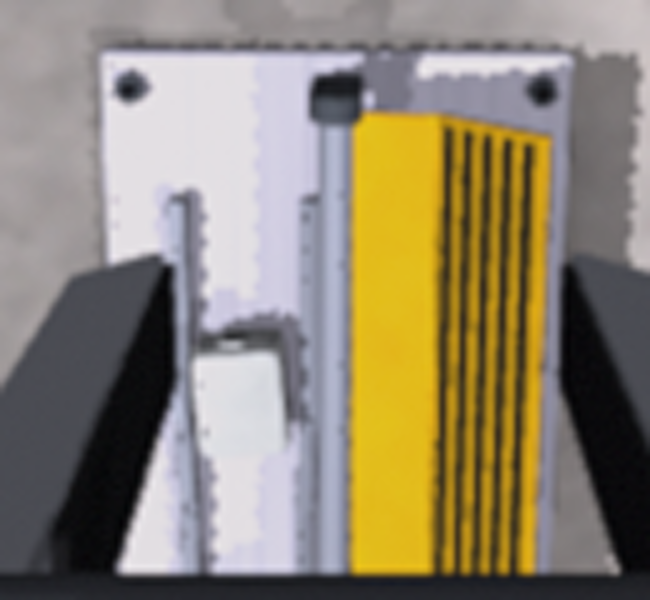

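```bash
python3 - <<'E'
from h import *; from bench import robot
import pickle
o,p=pickle.load(open("w1.pkl","rb"))
Tw=np.eye(4); Tw[:3,:3]=R.from_euler("xyz",o["ee_rot"]).as_matrix(); Tw[:3,3]=o["tool_pos"]
C=np.linalg.inv(Tw@p["tool_from_camera"])
w=dict(rvec=cv2.Rodrigues(C[:3,:3])[0],tvec=C[:3,3],camera_matrix=p["camera_matrix"])
T=np.array([(55,87,8),(55,-38,8),(-150,-38,8),(46,25,41),(-141,25,41),(-140,73,58),(25,73,58)])
tp=np.array([(190,75),(382,115),(305,431),(278,97),(207,394),(119,374),(187,109)])/3.3+[220,130]
S=np.array([(-150,-38,8),(55,-38,8),(-150,87,8),(-141,25,41),(46,25,41),(-140,73,58),(25,73,58)])
sp=np.array([(232,367),(568,222),(102,255),(173,243),(485,127),(122,172),(394,78)])/4+[210,160]
W=np.array([(-150,-38,8),(-150,87,8),(-111,-15,16),(-111,15,16),(-140,73,58)])
wp=np.array([(101,50),(572,50),(197,195),(303,197),(550,134)])/5+[250,175]
a,b=robot.camera_params("top"),robot.camera_params("scene")
fw=lambda n:(proj(w,n2w(n,W))-wp)
f=lambda n:np.r_[proj(a,n2w(n,T))-tp,proj(b,n2w(n,S))-sp,fw(n)].ravel()
n0=np.load("nest.npy"); n=least_squares(f,n0,loss="soft_l1").x
nw=least_squares(lambda n:np.r_[fw(n).ravel(),(n[2]-n0[2])*300],n0).x
print(n0,n,nw,fw(n).round(1).tolist(),fw(nw).round(1).tolist()); np.save("nest2.npy",n)
for m in(n,nw):
    c,s=np.cos(m[2]),np.sin(m[2])
    d=o["tool_pos"][:2]-m[:2]; print("tcp nest mm",np.array([c*d[0]+s*d[1],-s*d[0]+c*d[1]])*1000)
    for px in [(192,352),(277,350),(200,450),(287,440)]:
        u=np.array(px)/5+[250,175]
        print(px,least_squares(lambda q:proj(w,n2w(m,[(q[0],q[1],27)]))[0]-u,[-70,0]).x.round(1))
print("yaw err", (np.pi+n[2])-o["ee_rot"][2])
E
```

```text
[ 0.54015275 -0.2662396  -0.25061938] [ 0.53980281 -0.2647367  -0.26346355] [ 0.54074437 -0.26124044 -0.25058102] [[-0.9, -0.9], [-0.0, 0.7], [-3.0, 0.6], [-1.4, 0.6], [-2.1, 0.1]] [[0.4, -0.5], [1.3, -0.1], [-1.3, 0.8], [0.2, 0.5], [-0.5, -0.6]]
tcp nest mm [-149.58323962   31.6371259 ]
(192, 352) [-72.2 -11.5]
(277, 350) [-73.2  10.8]
(200, 450) [-44.3  -9.7]
(287, 440) [-47.6  13.6]
tcp nest mm [-149.20846902   29.94091226]
(192, 352) [-72.4 -14.2]
(277, 350) [-73.1   8.1]
(200, 450) [-44.5 -12.7]
(287, 440) [-47.5  10.5]
yaw err -0.018286321566101993
```

Nest pose is settled: yaw −0.2505, and the block's rear face is at x ≈ −73. The tool sits at nest (−149, 30), so I'll advance 49 mm behind the block and start down.

Request:
servo_tool(plan=[[-0.3,0,0.2,0,0,0,50],[-0.49,0,0.5,0,0,0,50],[-0.49,0,0.8,0,0,0,50],[-0.49,0,1,0,0,0,50],[-0.49,0,1,0,0,0,50],[-0.49,0,1,0,0,0,50]])

```text
time: 3.57
tool_pos: [0.4496, -0.207, 0.1222]
ee_rot: [3.14, -0.002, 2.897]
wrist_force: [-0.0, -0.6, 1.4]
width: 0.0501
finger_force: 0.0
```

Request:
servo_tool(plan=[[0,0,0.15,0,0,0,50],[0,0,0.3,0,0,0,50],[0,0,0.4,0,0,0,50],[0,0,0.5,0,0,0,50],[0,0,0.6,0,0,0,50],[0,0,0.7,0,0,0,50],[0,0,0.7,0,0,0,50]])

```text
time: 4.15
tool_pos: [0.4507, -0.2093, 0.0518]
ee_rot: [3.142, 0.001, 2.895]
wrist_force: [1.1, 0.1, 4.4]
width: 0.0499
finger_force: 1.5
```

```bash
python3 - <<'E'
from bench import robot
import cv2
o=robot.get_obs(); print(o["tool_pos"],o["ee_rot"],o["wrist_force"],o["wrist_torque"])
im=robot.snapshot("scene")[140:280,200:380,::-1]
cv2.imwrite("pics/s2.png",cv2.resize(im,None,fx=4,fy=4,interpolation=cv2.INTER_CUBIC))
E
```

```text
[ 0.45068552 -0.20933926  0.05179387] [3.14154354e+00 9.78382273e-04 2.89474265e+00] [1.11177772 0.12521371 4.41711588] [ 0.05187254 -0.13797981 -0.02616056]
```

View pics/s2.png

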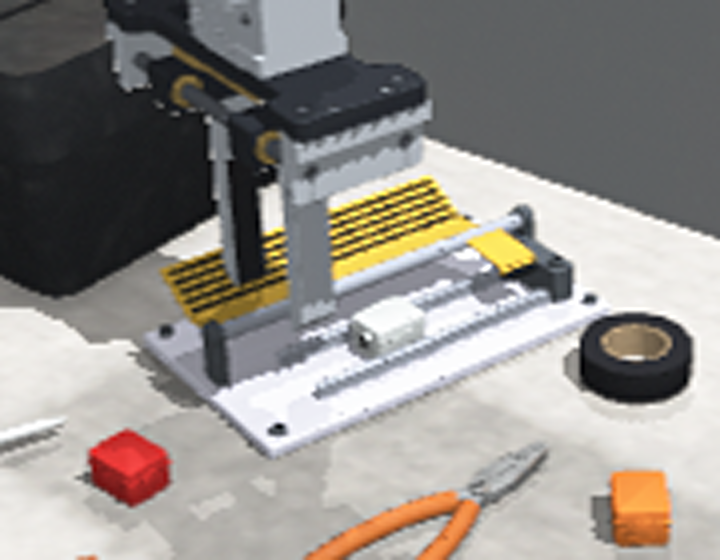

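The tail finger is on the ribbed plate at crop (250,275) and the flap has started to open. The other finger is above the lane behind the block. I'll press to a tip height of about 18 mm.

Request:
servo_tool(plan=[[0,0,0.06,0,0,0,50],[0,0,0.12,0,0,0,50],[0,0,0.17,0,0,0,50],[0,0,0.17,0,0,0,50]])

```text
time: 4.53
tool_pos: [0.4505, -0.2125, 0.0373]
ee_rot: [-3.135, 0.002, 2.895]
wrist_force: [-3.6, -4.8, 8.9]
width: 0.0499
finger_force: 4.4
```

Request:
servo_tool(plan=[[-0.05,0,0,0,0,0,50],[-0.1,0,0,0,0,0,50],[-0.16,0,0,0,0,0,50],[-0.22,0,0,0,0,0,50],[-0.28,0,0,0,0,0,50],[-0.34,0,0,0,0,0,50],[-0.4,0,0,0,0,0,50],[-0.45,0,0,0,0,0,50],[-0.45,0,0,0,0,0,50]])

```text
time: 5.28
tool_pos: [0.4936, -0.2203, 0.0363]
ee_rot: [-3.142, -0.002, 2.895]
wrist_force: [-3.2, 0.7, 5.0]
width: 0.0496
finger_force: 2.8
```

```bash
python3 - <<'E'
from bench import robot
import cv2
o=robot.get_obs(); print(o["tool_pos"],o["ee_rot"],o["wrist_force"],o["wrist_torque"])
im=robot.snapshot("scene")[140:280,200:380,::-1]
cv2.imwrite("pics/s3.png",cv2.resize(im,None,fx=4,fy=4,interpolation=cv2.INTER_CUBIC))
E
```

```text
[ 0.49362079 -0.22032179  0.03633373] [-3.14154467e+00 -2.10930036e-03  2.89529950e+00] [-3.20458802  0.74274212  5.01117443] [0.35338478 0.56107576 0.05993192]
```

View pics/s3.png

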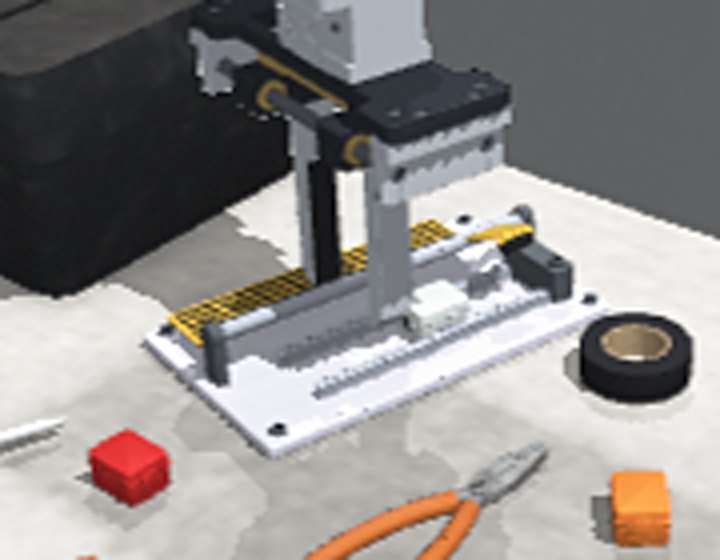

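The flap stands open (nose raised at crop (500,235)), and the finger is pushing the block, now at (437,308), along the lane. About 48 mm remains, so I'll push 42 and then creep.

Request:
servo_tool(plan=[[-0.05,0,0,0,0,0,50],[-0.1,0,0,0,0,0,50],[-0.15,0,0,0,0,0,50],[-0.2,0,0,0,0,0,50],[-0.25,0,0,0,0,0,50],[-0.3,0,0,0,0,0,50],[-0.35,0,0,0,0,0,50],[-0.39,0,0,0,0,0,50],[-0.42,0,0,0,0,0,50],[-0.42,0,0,0,0,0,50]])

```text
time: 6.17
tool_pos: [0.5339, -0.2305, 0.0363]
ee_rot: [-3.141, -0.003, 2.895]
wrist_force: [-2.4, 0.8, 6.0]
width: 0.0501
finger_force: 2.8
```

Request:
servo_tool(plan=[[-0.01,0,0,0,0,0,50],[-0.02,0,0,0,0,0,50],[-0.03,0,0,0,0,0,50],[-0.03,0,0,0,0,0,50]])

```text
time: 6.5
tool_pos: [0.5362, -0.2311, 0.0363]
ee_rot: [-3.141, -0.004, 2.895]
wrist_force: [-4.4, 0.3, 6.4]
width: 0.0503
finger_force: 3.0
```

Request:
servo_tool(plan=[[-0.01,0,0,0,0,0,50],[-0.02,0,0,0,0,0,50],[-0.02,0,0,0,0,0,50]])

```text
time: 6.75
tool_pos: [0.5381, -0.2315, 0.0363]
ee_rot: [-3.142, -0.004, 2.895]
wrist_force: [-4.3, 1.2, 5.2]
width: 0.0501
finger_force: 2.9
```

Request:
servo_tool(plan=[[-0.01,0,0,0,0,0,50],[-0.02,0,0,0,0,0,50],[-0.02,0,0,0,0,0,50]])

```text
time: 7.0
tool_pos: [0.5392, -0.2318, 0.0363]
ee_rot: [-3.142, -0.006, 2.895]
wrist_force: [-7.3, 0.2, 7.6]
width: 0.0499
finger_force: 4.5
```

Request:
servo_tool(plan=[[-0.01,0,0,0,0,0,50],[-0.02,0,0,0,0,0,50],[-0.02,0,0,0,0,0,50]])

```text
time: 7.25
tool_pos: [0.5394, -0.2318, 0.0362]
ee_rot: [3.141, -0.01, 2.895]
wrist_force: [-11.1, 3.0, 10.4]
width: 0.0496
finger_force: 6.7
```

Request:
servo_tool(plan=[[-0.01,0,0,0,0,0,50],[-0.02,0,0,0,0,0,50],[-0.02,0,0,0,0,0,50]])

```text
time: 7.5
tool_pos: [0.5396, -0.2319, 0.0362]
ee_rot: [3.141, -0.015, 2.894]
wrist_force: [-15.5, 3.9, 13.6]
width: 0.0502
finger_force: 8.8
```

The tool has stopped moving and the force is rising (15 N), so the block is home with its rear face at x ≈ 0. I'll back off along the lane with the flap still held, then lift straight up.

Request:
servo_tool(plan=[[0.03,0,0,0,0,0,50],[0.06,0,0,0,0,0,50],[0.09,0,0,0,0,0,50],[0.11,0,0,0,0,0,50],[0.11,0,0,0,0,0,50]])

```text
time: 7.92
tool_pos: [0.5367, -0.2312, 0.0375]
ee_rot: [-3.141, 0.006, 2.895]
wrist_force: [2.9, -1.0, 4.7]
width: 0.0499
finger_force: 2.6
```

Request:
servo_tool(plan=[[0,0,-0.05,0,0,0,50],[0,0,-0.1,0,0,0,50],[0,0,-0.15,0,0,0,50],[0,0,-0.2,0,0,0,50],[0,0,-0.26,0,0,0,50],[0,0,-0.35,0,0,0,50],[0,0,-0.5,0,0,0,50],[0,0,-0.75,0,0,0,50],[0,0,-1,0,0,0,50],[0,0,-1,0,0,0,50]])

```text
time: 8.75
tool_pos: [0.5371, -0.232, 0.1418]
ee_rot: [-3.139, 0.009, 2.895]
wrist_force: [0.2, -0.1, 1.6]
width: 0.05
finger_force: 0.0
```

Request:
servo_tool(plan=[[0.4,0,-0.2,0,0,0,50],[0.8,0,-0.4,0,0,0,50],[1,0,-0.6,0,0,0,50],[1,0,-0.6,0,0,0,50],[1,0,-0.6,0,0,0,50]])

```text
time: 9.17
tool_pos: [0.4377, -0.2064, 0.1969]
ee_rot: [-3.14, 0.004, 2.894]
wrist_force: [0.3, -1.0, 0.5]
width: 0.0504
finger_force: 0.0
```

```bash
python3 - <<'E'
from bench import robot
import cv2,numpy as np
s=cv2.imread("pics/scene0.png"); 
a=robot.snapshot("scene")[150:290,220:380,::-1]; b=robot.snapshot("top")[140:280,240:400,::-1]
print(robot.get_obs()["tool_pos"])
cv2.imwrite("pics/fin.png",cv2.resize(np.vstack([a,b]),None,fx=2.14*2,fy=2.14,interpolation=cv2.INTER_CUBIC) if 0 else cv2.resize(np.hstack([a,b]),None,fx=2.5,fy=2.5,interpolation=cv2.INTER_CUBIC))
E
```

```text
[ 0.43779391 -0.20606173  0.19440513]
```

View pics/fin.png

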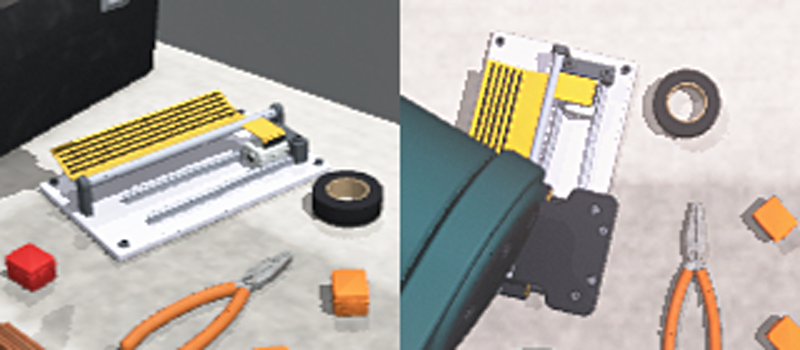

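The flap rests on the block against the end stop, and the tape, pliers and look-alikes have not moved. I'll make one last enlarged check of the seating.

```bash
python3 - <<'E'
from h import *; from bench import robot
im=robot.snapshot("top")[:,:,::-1]; n=np.load("nest.npy")
x0,y0=285,150; c=cv2.resize(im[y0:y0+50,x0:x0+60],None,fx=10,fy=10,interpolation=cv2.INTER_CUBIC)
a=robot.camera_params("top")
for P in[(0,-12,27),(0,12,27),(30,-22,28),(30,22,28),(44,-22,28)]:
    u=(proj(a,n2w(n,[P]))[0]-[x0,y0]+.5)*10; cv2.circle(c,tuple(int(v) for v in u),5,(255,0,255),1)
cv2.imwrite("pics/z.png",c)
E
```

```text
(no output)
```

View pics/z.png

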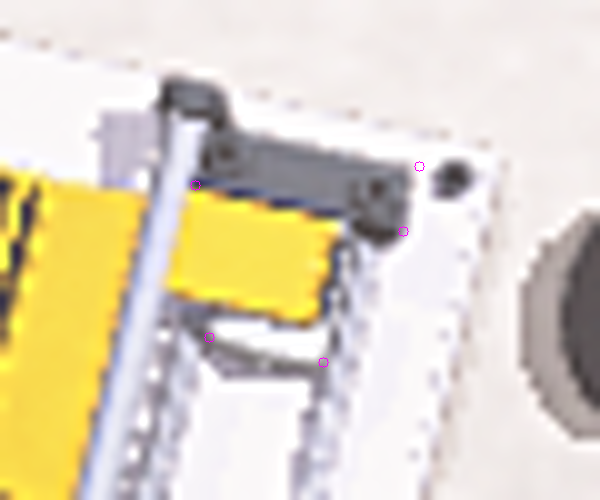

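The block's rear top edge, from (207,338) to (323,362), falls on the predicted home markers, so it is fully seated.

```bash
python3 -c "
from bench import robot
print(robot.close_job())"
```

```text
the job is handed in; nothing more can be done
None
```

The white block is fully home against the end stop with the flap sprung down on it; the tape and pliers were left where they lay, and the job was handed in at about 9 s of the 35 s limit (no verdict came back).

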